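# Set the still's cooling-water valve two turns open and hold it

## Task

Set the cooling-water valve of the still: wind its handwheel clockwise by the crank handle until it is fully closed against its stop, then back it off exactly two full turns without running past. Finish while still gripping the crank handle there, so that the wheel cannot turn while the gland nut is tightened, and leave the other things on the bench where they are.

Things in the scene. Friction and masses are not known exactly. Their poses are not given: they have to be found in the camera images.
- handwheel (a joint): Turn of the valve's handwheel, rad: 0 = fully closed against a solid stop, growing as the valve is opened, counter-clockwise seen from above (2 pi a turn; the other end stop is at 22 rad). It starts 0.65 to 1.7 turns open. The wheel is level, turns about an upright axis, does not rise, and stays where it is left: turning it takes about 0.2 N m, that is 4 N at the crank handle. Its rim is a ring 118 mm across (bar 12 mm thick) of bare aluminium with three spokes.
- wheel_axis (a point): Point on the upright turning axis of the handwheel, at the mid-height of its rim, 155 mm above the bench. The wheel sits on a bronze globe valve (fixed), whose copper pipe comes up through the bench, runs level through the valve at 58 mm and goes down again, 122 mm to either side of the axis. The hub's nut ends 14 mm above this point.
- crank_grip (a point): Mid-height of the black crank handle, the place to grip it from above. The handle is an upright round grip, 23 mm in diameter and 63 mm tall (about 25 mm of it above this point and 38 mm below it), standing on the wheel's rim 50 mm from the turning axis. It spins freely on its own spindle, so a gripper can go round the circle without turning itself. Ignore this point's orientation.
- spanner_mid (a point): Middle of a loose steel spanner, 170 mm long, lying near the valve. Leave alone.
- reagent_mid (a point): Middle of a clear bottle, 54 mm in diameter, 125 mm tall, near the valve. Leave alone.
- jar0_mid (a point): Middle of a small brown jar with an orange cap, 48 mm in diameter, 62 mm tall, near the valve. Leave alone.
- jar1_mid (a point): Middle of the second such jar. Leave alone.
- tape_mid (a point): Middle of a roll of tape lying flat, 90 mm in diameter, 24 mm tall. Leave alone.
- beaker_mid (a point): Middle of a glass beaker, 68 mm across, 90 mm tall. Leave alone.
- amber_mid (a point): Middle of a brown reagent bottle, 68 mm in diameter, 150 mm tall. Leave alone.

How it is judged:
By the outcome, as a careful person would: the job done as asked, in the order asked, and still so for the second after the job is handed in, while the arm keeps its last pose, push and grip.
It also fails if it takes over 64 s, if anything falls off the work surface, if the arm or the gripper's body presses on something with over 40 N, if the wrist force passes 120 N, or if a joint passes its speed limit or range.

## Robot

A 6-joint arm with a two-finger parallel gripper is mounted at the origin on the work surface. World frame = base frame: x ahead of the robot, y to its left, z up, the work surface at z = 0. Lengths are in m, angles in rad, forces in N, time in s.
With the tool pointing down it reaches from about 0.35 to 0.85 m from the base axis. Payload 8.1 kg.
Tool frame: the origin (TCP) lies between the finger pads; the fingertips stand 14 mm ahead of it and the grasp point (between the pads) lies 5 mm behind it; x points along the fingers, y is the direction in which the jaws open and shut, and the axes are right-handed (so a half turn about x gives the same grasp; the last joint's range is limited). The gripper opens to 93 mm and grips with 3 to 60 N. Pads are 15 mm wide; open, the fingers measure 128 mm over their backs; the gripper's body (75 mm by 188 mm) begins 65 mm behind the grasp point.
Start: joints at [1.076, 0.13, 1.488, -0, 1.523, -0.085], TCP at [0.239, 0.55, 0.233] pointing down, gripper open.
Joint ranges: [-2.96, 2.96], [-0.89, 2.26], [0.02, 2.5], [-1.34, 4.48], [0, 2.73], [-2.66, 2.66]. Speed limits (rad/s): [2.39, 2.39, 2.79, 3.14, 3.14, 3.14].

## Interface

Orientations are given as [roll, pitch, yaw] about the fixed x, y, z axes, in that order (R = Rz(yaw) Ry(pitch) Rx(roll)).
In Python, from cell import readout, cams, job_done, nets gives the robot as it stands.
- The arm moves only by the shell command python3 -m creep 'ROWS' [FORCE]. ROWS is JSON, a list of rows, each an object of numbers: "grip": the finger opening in cm, from 0 to 9.3; "tx", "ty", "tz": the shift along the world's x, y, z in cm; "rx", "ry", "rz": the turn, a rotation vector about the world's x, y, z in rad. In form: [{"grip": .., "tx": .., "ty": .., "tz": .., "rx": .., "ry": .., "rz": ..}, ...]. A call has 1 to 5 rows; each row is the pose to reach, as a shift and turn from the pose measured when the call began; what a row does not reach only later rows make up. A row lasts 1/8 s, in which the tool goes at most 62.5 mm and 10.7 degrees, less where a joint would pass 70% of its speed; a pose out of reach is approached as far as the arm can. A call with a gripper value outside its range is refused whole. The fingers move at their own pace and stop on an object; FORCE is the grip in N (left out, the last holds). Time passes only in rows, so rows that repeat a pose let the fingers close. It gives the time, the measured TCP pose, the force and the opening at its end, in the units of the state.
- readout.get_obs(): the state, without advancing time (a new reading comes with each control period).
- cams.snapshot(name): name is "scene" or "top"; returns a dict with "color" (384x512x3 uint8, red, green, blue), "camera_matrix" (3x3 intrinsics, pixels), "k1" (the pictures are not rectified: a ray, as slopes to the right and down, at radius r is drawn at 1 + k1 r^2 times it, then the intrinsics apply), "xyz" and "rotation" of the camera in the world. Camera axes: x right, y down, z forward; pixel columns grow to the right and rows downward; lengths in m; the calibration is good to about 2 mm. A picture is of the moment at which its call begins. There is no depth.
- job_done(): hands the job in, once; it reports no verdict.
Trained networks look in the newest picture that a camera, given by its name, has taken for a name from the list of things; names that differ only in an ending like _2 or _b are one class to them, and where a whole thing is asked for, a point or a joint stands for the part that bears it (a point fixed in the world has none). Each returns a list of dicts, best first, with "conf" (0 to 1); they miss things now and then, are a little off and sometimes report something else, mostly with a low value. They report only what shows in the picture. A call takes as long as a camera call.
- nets.spot_in(camera, name): "rect" ([left, top, width, height] in pixels, round what is visible of it).
- nets.cut_out(camera, name): "pixels" (384x512 bool, what is visible of it) and "rect" ([left, top, width, height] in pixels, round what is visible of it).
- nets.tip_of(camera, name): "location" ([column, row] in pixels: a listed point, or the origin of a listed thing).
The state is a dict: "time": time; "joints": joint angles; "qvel": joint speeds; "joint_torque": joint torques, N m; "tcp_pos": TCP position; "ee_rot": TCP orientation; "force": force on the tool from outside, world axes, zero at the start; "ft_torque": the same for the moment, N m; "width": finger opening in m.
Only numpy, scipy, OpenCV 4.12 (cv2) and the standard library are available. Lean on these libraries where they do the work, as an engineer would, in place of code of your own. Each camera call takes 0.05 s, during which the arm holds its last target.

## Working session

There is one attempt and no reset: what is moved stays moved. The work goes in short steps, Python scripts to look and compute and a shell command to move; the robot and the scene stay as the last step left them, time stands still between calls to the robot, and variables do not carry over. Pictures are saved under pics/ and viewed, and the job is handed in when it is done.

```bash
ls; mkdir -p pics; cat > h.py <<'E'
import numpy as np,cv2
from cell import readout,cams,nets
def snap(n,fn=None):
    s=cams.snapshot(n)
    if fn: cv2.imwrite('pics/'+fn,s['color'][:,:,::-1])
    return s
def ray(s,px):
    K=np.array(s['camera_matrix']);k=s['k1']
    d=np.array([(px[0]-K[0,2])/K[0,0],(px[1]-K[1,2])/K[1,1]]);u=d.copy()
    for _ in range(30): u=d/(1+k*(u@u))
    return np.array(s['xyz']),np.array(s['rotation'])@np.array([u[0],u[1],1])
def atz(s,px,z):
    o,r=ray(s,px);return o+r*(z-o[2])/r[2]
def proj(s,p):
    c=np.array(s['rotation']).T@(np.array(p)-np.array(s['xyz']));u=c[:2]/c[2];u=u*(1+s['k1']*(u@u))
    K=np.array(s['camera_matrix']);return [K[0,0]*u[0]+K[0,2],K[1,1]*u[1]+K[1,2]]
def tri(a,pa,b,pb):
    o1,r1=ray(a,pa);o2,r2=ray(b,pb)
    A=np.stack([r1,-r2],1);t=np.linalg.lstsq(A,o2-o1,rcond=None)[0]
    p,q=o1+r1*t[0],o2+r2*t[1];return (p+q)/2,np.linalg.norm(p-q)
E
python3 - <<'E'
from h import *
np.set_printoptions(precision=3,suppress=True)
a=snap('top','top0.png');b=snap('scene','sc0.png')
for s in(a,b):print(s['xyz'],np.array(s['rotation']).tolist(),s['camera_matrix'],s['k1'])
P={}
for n in['wheel_axis','crank_grip','spanner_mid','reagent_mid','jar0_mid','jar1_mid','tape_mid','beaker_mid','amber_mid']:
    t=nets.tip_of('top',n);c=nets.tip_of('scene',n)
    print(n,[(np.round(x['location']),round(x['conf'],2)) for x in t],[(np.round(x['location']),round(x['conf'],2)) for x in c], tri(a,t[0]['location'],b,c[0]['location']) if t and c else None)
o=readout.get_obs();print(o)
E
```

```text
pics
[ 0.375 -0.018  1.279] [-2.9450185178755635, 0.0020819162743404007, -1.5526164354150844] [[388.052   0.    256.71 ]
 [  0.    388.052 194.375]
 [  0.      0.      1.   ]] -0.12057757568290436
[ 1.438 -0.07   0.67 ] [-2.1218089901975112, 0.019599610879102336, 1.4678876439257391] [[357.868   0.    253.277]
 [  0.    357.868 191.098]
 [  0.      0.      1.   ]] -0.008264218945463433Traceback (most recent call last):
  File "<stdin>", line 8, in <module>
  File "h.py", line 19, in tri
    A=np.stack([r1,-r2],1);t=np.linalg.lstsq(A,o2-o1,rcond=None)[0]
    axis = normalize_axis_index(axis, result_ndim)
numpy.exceptions.AxisError: axis 1 is out of bounds for array of dimension 1
```

```bash
sed -i 's/^def snap/from scipy.spatial.transform import Rotation as Ro\ndef snap/; s/    if fn/    s["rotation"]=Ro.from_euler("xyz",s["rotation"]).as_matrix()\n    if fn/' h.py
python3 - <<'E'
from h import *
np.set_printoptions(precision=3,suppress=True)
a=snap('top','top0.png');b=snap('scene','sc0.png')
for n in['wheel_axis','crank_grip','spanner_mid','reagent_mid','jar0_mid','jar1_mid','tape_mid','beaker_mid','amber_mid']:
    t=nets.tip_of('top',n);c=nets.tip_of('scene',n)
    print(n,[(np.round(x['location']),round(x['conf'],2)) for x in t],[(np.round(x['location']),round(x['conf'],2)) for x in c], tri(a,t[0]['location'],b,c[0]['location']) if t and c else None)
o=readout.get_obs();print(o)
E
```

```text
wheel_axis [(array([294., 192.]), 0.91)] [(array([209., 192.]), 0.62)] (array([ 0.606, -0.118,  0.164]), np.float64(0.006349154067693758))
crank_grip [(array([311., 186.]), 0.45)] [(array([190., 181.]), 0.71)] (array([ 0.615, -0.163,  0.206]), np.float64(0.002756775173140105))
spanner_mid [(array([282., 229.]), 0.82)] [] None
reagent_mid [(array([272., 158.]), 0.65)] [(array([236., 251.]), 0.64)] (array([ 0.739, -0.056,  0.063]), np.float64(0.004805729007373224))
jar0_mid [(array([304., 171.]), 0.69)] [(array([194., 256.]), 0.48)] (array([ 0.706, -0.167,  0.03 ]), np.float64(0.002067412766121044))
jar1_mid [(array([324., 191.]), 0.51)] [(array([173., 244.]), 0.87)] (array([ 0.641, -0.231,  0.023]), np.float64(0.008667162284362307))
tape_mid [(array([125., 242.]), 0.72)] [(array([372., 195.]), 0.94)] (array([0.459, 0.422, 0.017]), np.float64(0.0022743654269476903))
beaker_mid [(array([113., 206.]), 0.84)] [(array([402., 207.]), 0.98)] (array([0.576, 0.465, 0.043]), np.float64(0.0065910230968799196))
amber_mid [(array([388., 190.]), 0.66)] [(array([ 96., 235.]), 0.96), (array([400., 207.]), 0.19)] (array([ 0.635, -0.429,  0.072]), np.float64(0.007738617913805142))
{'time': 1.2, 'joints': array([ 1.076,  0.13 ,  1.488, -0.   ,  1.523, -0.085]), 'qvel': array([ 0.001,  0.   , -0.   ,  0.001,  0.001,  0.   ]), 'joint_torque': array([ -0.001, -55.974, -49.207,   0.077,   0.022,  -0.   ]), 'tcp_pos': array([0.239, 0.55 , 0.233]), 'ee_rot': array([0.515, 1.571, 0.105]), 'force': array([ 0.322,  0.04 , -0.557]), 'ft_torque': array([-0.034, -0.017, -0.057]), 'width': 0.09312056561728427}
```

View pics/top0.png

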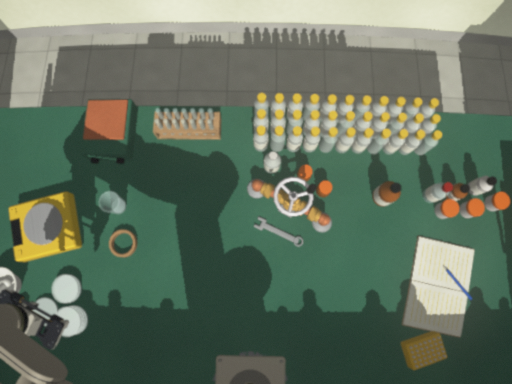

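View pics/sc0.png

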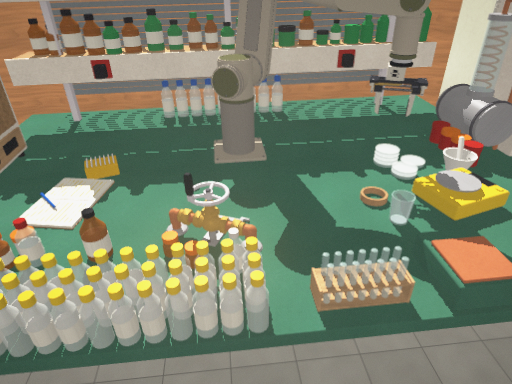

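```bash
python3 - <<'E'
import cv2,numpy as np
a=cv2.imread('pics/top0.png')[150:250,240:345];b=cv2.imread('pics/sc0.png')[160:265,150:270]
a=cv2.resize(a,None,fx=4,fy=4,interpolation=2);b=cv2.resize(b,None,fx=3,fy=3,interpolation=2)
h=max(a.shape[0],b.shape[0]);f=lambda i:np.pad(i,((0,h-i.shape[0]),(0,0),(0,0)))
cv2.imwrite('pics/z0.png',np.hstack([f(a),f(b)]))
E
```

```text
(no output)
```

View pics/z0.png

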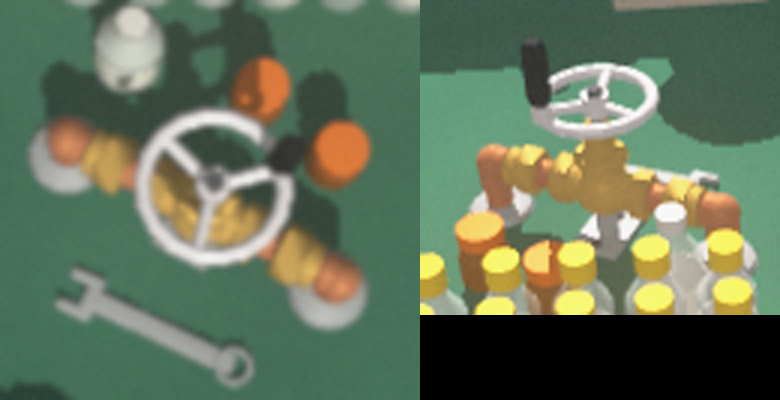

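```bash
cat > fit.py <<'E'
from h import *
from scipy.optimize import least_squares
# fit axis by maximizing whiteness on ring centerline (r=.053) at z=.155 in both views
def fit(S,guess):
    ims=[cv2.GaussianBlur(s['color'].astype(float).min(2),(0,0),1) for s in S]
    th=np.linspace(0,2*np.pi,120,endpoint=False)
    out=[]
    for ss in([0],[1],[0,1]):
        best=None
        def sc(x,y):
            t=0
            for i in ss:
                uv=np.array([proj(S[i],[x+.053*np.cos(q),y+.053*np.sin(q),.155]) for q in th],np.float32)
                t+=cv2.remap(ims[i],uv[:,0].reshape(-1,1),uv[:,1].reshape(-1,1),1).mean()
            return t
        g=np.array(guess)
        for step,n in((.006,5),(.0015,4),(.0005,3)):
            c=[(sc(g[0]+i*step,g[1]+j*step),g[0]+i*step,g[1]+j*step) for i in range(-n,n+1) for j in range(-n,n+1)]
            m=max(c);g=np.array(m[1:])
        out.append((ss,g.round(4),round(m[0],1)))
    return out
E
python3 - <<'E'
from fit import *
np.set_printoptions(precision=4,suppress=True)
a=snap('top');b=snap('scene')
for r in fit([a,b],[.606,-.118]):print(r)
for n in['crank_grip','handwheel']:
  for cam,s in(('top',a),('scene',b)):
    for d in nets.cut_out(cam,n)[:1]:
        v,u=np.nonzero(d['pixels']);print(n,cam,d['rect'],d['conf'],u.mean(),v.mean())
ia=a['color'].astype(int).max(2); ib=b['color'].astype(int).max(2)
print(ia[180:198,302:322]);print(ib[168:200,182:198])
print(tri(a,[311.5,188.3],b,[189,184.5]))
E
```

```text
([0], array([ 0.5945, -0.1185]), np.float64(185.1))
([1], array([ 0.5905, -0.1185]), np.float64(186.5))
([0, 1], array([ 0.5935, -0.1185]), np.float64(368.2))
crank_grip top [305.6, 181.0, 8.7, 13.1] 0.44 311.4406779661017 188.0677966101695
crank_grip scene [184.6, 171.5, 6.1, 24.7] 0.66 188.72392638036808 185.09202453987731
handwheel top [269.9, 177.3, 46.4, 40.5] 0.82 293.35267175572517 195.33893129770993
handwheel scene [182.4, 172.0, 46.4, 34.3] 0.87 204.29647630619684 192.0753341433779
[[196 172 152 137 128 118 103 105 108 110 108 104  86  73  70  70  72  70
   71  73]
 [226 214 185 144 110 103 105 108 108 108 108 104  90  76  71  71  71  72
   80 121]
 [228 226 210 156 117 110 109 110 109 107 104 104  97  79  72  73  70  80
  129 179]
 [202 220 216 167 125 115 110 109 101  93  88  91  91  79  72  72  70 116
  178 210]
 [152 189 204 163 130 119 112 100  81  67  61  63  69  66  69  69  91 151
  206 217]
 [118 146 167 147 127 123 107  79  62  53  56  52  55  59  65  67 114 175
  212 218]
 [108 116 127 122 120 114  91  63  52  53  55  54  54  57  62  78 123 184
  215 219]
 [ 96 106
[... 2443 characters left out ...]
 57  85 136 109 103 125]
 [156 159 151  96  55  55  55  55  53  55  59  87 132 126 135 158]
 [159 158 155 119  55  58  56  56  56  54  61  99 156 155 157 157]
 [159 159 159 145  74  58  56  59  58  57  66 106 157 158 155 157]
 [161 158 159 152 118  53  56  59  59  61  98 167 198 218 226 227]
 [160 157 159 156 153 116  96  83  83  94 147 207 225 235 241 243]
 [159 160 156 155 160 165 150 140 141 145 168 173 205 192 185 180]
 [160 161 158 157 157 161 170 173 175 168 168 166 180 177 174 167]
 [160 158 158 157 159 158 164 170 170 169 164 159 160 163 163 159]
 [162 159 159 158 159 156 164 168 171 173 171 164 168 206 172 157]]
(array([ 0.6112, -0.1662,  0.1945]), np.float64(0.0040537778501052325))
```

```bash
python3 -m creep '[{"grip":9.3,"tx":0,"ty":0,"tz":6},{"grip":9.3,"tx":3,"ty":-5,"tz":6},{"grip":9.3,"tx":6,"ty":-10.5,"tz":6},{"grip":9.3,"tx":8.5,"ty":-16,"tz":6},{"grip":9.3,"tx":11,"ty":-21.5,"tz":6}]' 30; python3 - <<'E'
from h import *
o=readout.get_obs();print(o); R=Ro.from_euler('xyz',o['ee_rot']).as_matrix();print(R.round(3))
E
```

```text
{'time': 1.5, 'joints': array([ 1.07560402e+00,  1.30399575e-01,  1.48818433e+00,  3.73666421e-05,
        1.52297671e+00, -8.54503201e-02]), 'qvel': array([ 0.00063673, -0.00055758, -0.00074628, -0.00158535,  0.00052486,
        0.00051788]), 'joint_torque': array([ 1.95875211e-03, -5.59759855e+01, -4.92034292e+01,  7.69133493e-02,
        2.29857088e-02,  6.97939541e-06]), 'tcp_pos': array([0.23902838, 0.55035511, 0.23264409]), 'ee_rot': array([2.34672993, 1.57074714, 1.93698615]), 'force': array([0.30504447, 0.57930473, 0.94635964]), 'ft_torque': array([ 0.01346537, -0.01102137, -0.02567034]), 'width': 0.0929738274368654}
[[-0.     0.398  0.917]
 [ 0.     0.917 -0.398]
 [-1.     0.    -0.   ]]$[0]: bad value
```

```bash
python3 -m creep '[{"grip":9.2,"tx":0,"ty":0,"tz":6,"rx":0,"ry":0,"rz":0},{"grip":9.2,"tx":3,"ty":-5,"tz":6,"rx":0,"ry":0,"rz":0},{"grip":9.2,"tx":6,"ty":-10.5,"tz":6,"rx":0,"ry":0,"rz":0},{"grip":9.2,"tx":8.5,"ty":-16,"tz":6,"rx":0,"ry":0,"rz":0},{"grip":9.2,"tx":11,"ty":-21.5,"tz":6,"rx":0,"ry":0,"rz":0}]' 30
```

```text
time: 2.12
tcp_pos: [0.3496, 0.3336, 0.2928]
ee_rot: [0.825, 1.57, 0.416]
force: [1.5, 0.1, 1.4]
width: 0.0918
```

```bash
python3 -m creep '[{"grip":9.2,"tx":2.7,"ty":-5.3,"tz":0,"rx":0,"ry":0,"rz":0},{"grip":9.2,"tx":5.4,"ty":-10.6,"tz":0,"rx":0,"ry":0,"rz":0},{"grip":9.2,"tx":8.1,"ty":-15.9,"tz":0,"rx":0,"ry":0,"rz":0},{"grip":9.2,"tx":10.8,"ty":-21.2,"tz":0,"rx":0,"ry":0,"rz":0},{"grip":9.2,"tx":13.5,"ty":-26.5,"tz":0,"rx":0,"ry":0,"rz":0}]'
```

```text
time: 2.75
tcp_pos: [0.4852, 0.0667, 0.2931]
ee_rot: [0.688, 1.569, 0.278]
force: [1.4, -0.3, -0.3]
width: 0.0921
```

```bash
python3 -m creep '[{"grip":9.2,"tx":3,"ty":-5.2,"tz":0,"rx":0,"ry":0,"rz":0},{"grip":9.2,"tx":6,"ty":-10.5,"tz":0,"rx":0,"ry":0,"rz":0},{"grip":9.2,"tx":9,"ty":-16,"tz":0,"rx":0,"ry":0,"rz":0},{"grip":9.2,"tx":12,"ty":-21,"tz":0,"rx":0,"ry":0,"rz":0},{"grip":9.2,"tx":12.6,"ty":-23.3,"tz":0,"rx":0,"ry":0,"rz":0}]'
python3 - <<'E'
from h import *
a=snap('top');b=snap('scene')
A=cv2.resize(a['color'][140:260,230:350],None,fx=3,fy=3);B=cv2.resize(b['color'][110:230,130:250],None,fx=3,fy=3)
cv2.imwrite('pics/z1.png',np.hstack([A,B])[:,:,::-1]);print(readout.get_obs()['tcp_pos'])
E
```

```text
time: 3.38
tcp_pos: [0.6117, -0.169, 0.292]
ee_rot: [1.549, 1.57, 1.137]
force: [0.2, -0.0, -0.5]
width: 0.0922
[ 0.6110512 -0.1683777  0.2923202]
```

View pics/z1.png

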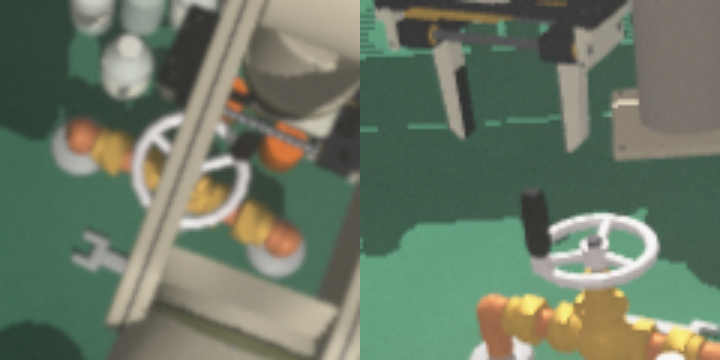

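The gripper straddles the crank handle (scene crop: tips at about 465 and 575, handle top at 533), so I can go down.

```bash
python3 -m creep '[{"grip":9.2,"tx":0,"ty":0.2,"tz":-4,"rx":0,"ry":0,"rz":0},{"grip":9.2,"tx":0,"ty":0.2,"tz":-7,"rx":0,"ry":0,"rz":0},{"grip":9.2,"tx":0,"ty":0.2,"tz":-9.8,"rx":0,"ry":0,"rz":0},{"grip":9.2,"tx":0,"ty":0.2,"tz":-9.8,"rx":0,"ry":0,"rz":0}]'
python3 - <<'E'
from h import *
a=snap('top');b=snap('scene')
A=cv2.resize(a['color'][140:260,230:350],None,fx=3,fy=3);B=cv2.resize(b['color'][110:230,130:250],None,fx=3,fy=3)
cv2.imwrite('pics/z2.png',np.hstack([A,B])[:,:,::-1]);print(readout.get_obs()['tcp_pos'])
E
```

```text
time: 3.98
tcp_pos: [0.6091, -0.1641, 0.1919]
ee_rot: [2.998, 1.566, 2.588]
force: [-0.8, 0.3, 0.5]
width: 0.092
[ 0.61118111 -0.16532133  0.19566421]
```

View pics/z2.png

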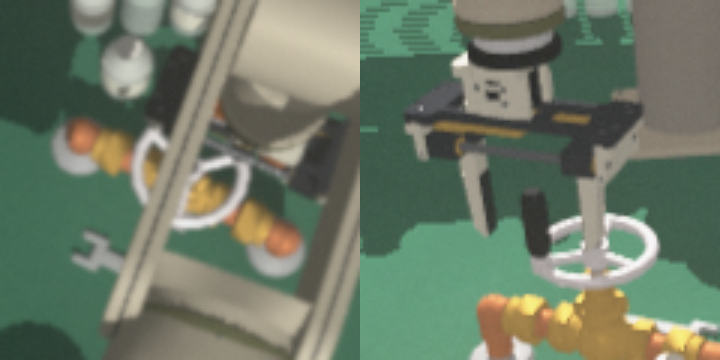

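The handle stands between the pads (488 to 585, handle at 535), so I close on it.

```bash
python3 -m creep '[{"grip":4,"tx":0,"ty":0,"tz":0,"rx":0,"ry":0,"rz":0},{"grip":3,"tx":0,"ty":0,"tz":0,"rx":0,"ry":0,"rz":0},{"grip":1.5,"tx":0,"ty":0,"tz":0,"rx":0,"ry":0,"rz":0},{"grip":1.5,"tx":0,"ty":0,"tz":0,"rx":0,"ry":0,"rz":0},{"grip":1.5,"tx":0,"ty":0,"tz":0,"rx":0,"ry":0,"rz":0}]' 30
python3 -c "
from h import *
o=readout.get_obs();print(o['tcp_pos'],o['width'],o['force'],o['ft_torque'])"
```

```text
time: 4.7
tcp_pos: [0.6111, -0.1654, 0.1956]
ee_rot: [0.875, 1.57, 0.464]
force: [-0.2, 0.6, 0.8]
width: 0.0465
[ 0.61113936 -0.16540344  0.19560944] 0.04645952007367624 [-0.18095611  0.63957214  0.76948687] [-0.05871878 -0.01711429 -0.01857502]
```

```bash
python3 -m creep '[{"grip":1.5,"tx":0,"ty":0,"tz":0,"rx":0,"ry":0,"rz":0},{"grip":1.5,"tx":0,"ty":0,"tz":0,"rx":0,"ry":0,"rz":0},{"grip":1.5,"tx":0,"ty":0,"tz":0,"rx":0,"ry":0,"rz":0},{"grip":1.5,"tx":0,"ty":0,"tz":0,"rx":0,"ry":0,"rz":0},{"grip":1.5,"tx":0,"ty":0,"tz":0,"rx":0,"ry":0,"rz":0}]' 30
python3 -c "
from h import *
o=readout.get_obs();print(o['tcp_pos'],o['width'],o['force'],o['ft_torque'])"
```

```text
time: 5.32
tcp_pos: [0.611, -0.166, 0.1955]
ee_rot: [0.168, 1.57, -0.244]
force: [-1.4, -4.1, -1.1]
width: 0.0223
[ 0.61098936 -0.16599434  0.19551738] 0.022310221304645817 [-1.44651654 -4.05410886 -1.06742121] [-0.98619623  0.22212294  0.05111444]
```

```bash
cat > r.py <<'E'
import sys
from h import *
C=np.array([.5935,-.1185]);
def main(step,n,z=.1955,r=.050):
    o=readout.get_obs();p=o['tcp_pos'];d=p[:2]-C;th=np.arctan2(d[1],d[0])
    print('t',round(o['time'],2),'p',p.round(4),'th',round(np.degrees(th),1),'r',round(np.hypot(*d),4),'F',o['force'].round(1),'T',o['ft_torque'].round(2),'w',round(o['width'],4))
    for i in range(1,n+1):
        q=th+np.radians(step*i);t=C+r*np.array([np.cos(q),np.sin(q)])-p[:2];print((t*100).round(2),end=' ')
    print('z',round((z-p[2])*100,2))
if __name__=='__main__': main(float(sys.argv[1]),int(sys.argv[2]))
E
python3 r.py -18 5
```

```text
t 5.33 p [ 0.611  -0.166   0.1955] th -69.8 r 0.0506 F [-1.4 -4.1 -1.1] T [-0.99  0.22  0.05] w 0.0223
[-1.56 -0.25] [-3.11 -0.06] [-4.53  0.59] [-5.68  1.66] [-6.44  3.02] z -0.0
```

```bash
python3 -m creep '[{"grip":1.5,"tx":-1.56,"ty":-0.25,"tz":0,"rx":0,"ry":0,"rz":0},{"grip":1.5,"tx":-3.11,"ty":-0.06,"tz":0,"rx":0,"ry":0,"rz":0},{"grip":1.5,"tx":-3.11,"ty":-0.06,"tz":0,"rx":0,"ry":0,"rz":0}]' 30
python3 r.py -18 5
```

```text
time: 5.7
tcp_pos: [0.5792, -0.1656, 0.1955]
ee_rot: [2.056, 1.569, 1.645]
force: [-3.2, 2.1, 0.9]
width: 0.0223
t 5.7 p [ 0.5792 -0.1656  0.1955] th -106.9 r 0.0493 F [-3.2  2.1  0.9] T [ 0.38  0.49 -0.04] w 0.0223
[-1.43  0.61] [-2.56  1.7 ] [-3.29  3.08] [-3.57  4.62] [-3.35  6.17] z -0.0
```

```bash
python3 -m creep '[{"grip":1.5,"tx":-1.43,"ty":0.61,"tz":0,"rx":0,"ry":0,"rz":0},{"grip":1.5,"tx":-2.56,"ty":1.7,"tz":0,"rx":0,"ry":0,"rz":0},{"grip":1.5,"tx":-3.29,"ty":3.08,"tz":0,"rx":0,"ry":0,"rz":0},{"grip":1.5,"tx":-3.57,"ty":4.62,"tz":0,"rx":0,"ry":0,"rz":0},{"grip":1.5,"tx":-3.35,"ty":6.17,"tz":0,"rx":0,"ry":0,"rz":0}]' 30
python3 r.py -18 5
python3 - <<'E'
from h import *
a=snap('top');b=snap('scene')
A=cv2.resize(a['color'][140:260,230:350],None,fx=3,fy=3);B=cv2.resize(b['color'][110:230,130:250],None,fx=3,fy=3)
cv2.imwrite('pics/z3.png',np.hstack([A,B])[:,:,::-1])
E
```

```text
time: 6.32
tcp_pos: [0.5474, -0.1045, 0.1956]
ee_rot: [0.207, 1.567, -0.204]
force: [14.1, -9.1, -9.9]
width: 0.0221
t 6.33 p [ 0.5474 -0.1045  0.1956] th 163.1 r 0.0482 F [14.1 -9.1 -9.9] T [-1.57 -2.4  -0.02] w 0.0221
[0.51 1.46] [1.6  2.59] [2.98 3.32] [4.52 3.59] [6.07 3.38] z -0.01
```

View pics/z3.png

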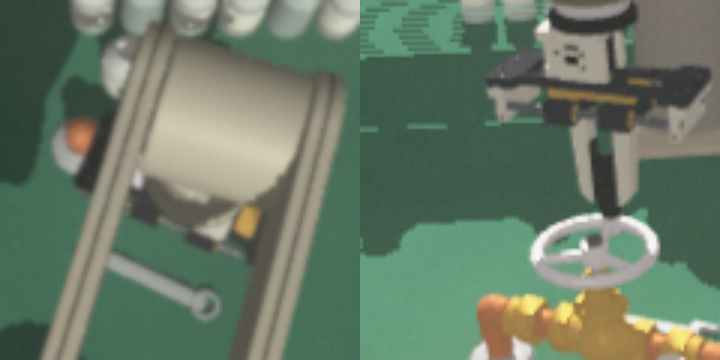

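The handle follows (scene crop: it is on the far side of the rim at about 605,205). The forces show the axis lies about 1.5 mm further in +x, so I'll correct for that.

```bash
sed -i 's/C=np.array.*/C=np.array([.5952,-.1184]);/' r.py; python3 r.py -18 5
```

```text
t 6.42 p [ 0.548  -0.1029  0.1956] th 161.9 r 0.0497 F [10.9  0.3 -7.2] T [ 0.1  -1.83 -0.02] w 0.0225
[0.68 1.4 ] [1.79 2.51] [3.19 3.21] [4.73 3.45] [6.28 3.21] z -0.01
```

```bash
python3 -m creep '[{"grip":1.5,"tx":0.68,"ty":1.4,"tz":0,"rx":0,"ry":0,"rz":0},{"grip":1.5,"tx":1.79,"ty":2.51,"tz":0,"rx":0,"ry":0,"rz":0},{"grip":1.5,"tx":3.19,"ty":3.21,"tz":0,"rx":0,"ry":0,"rz":0},{"grip":1.5,"tx":4.73,"ty":3.45,"tz":0,"rx":0,"ry":0,"rz":0},{"grip":1.5,"tx":6.28,"ty":3.21,"tz":0,"rx":0,"ry":0,"rz":0}]' 30
python3 r.py -14 3
```

```text
time: 7.05
tcp_pos: [0.6108, -0.0706, 0.1955]
ee_rot: [0.783, 1.569, 0.374]
force: [-7.2, -6.8, 3.5]
width: 0.0217
t 7.05 p [ 0.6108 -0.0706  0.1955] th 71.9 r 0.0502 F [-7.2 -6.8  3.5] T [-1.27  1.45 -0.05] w 0.0217
[ 1.1  -0.54] [ 2.04 -1.31] [ 2.77 -2.28] z 0.0
```

```bash
cat > chk.py <<'E'
# measure only: angle, tangential force, exit 1 if stalled against the stop
import sys,json,os
from h import *
C=np.array([.5952,-.1184])
o=readout.get_obs();d=o['tcp_pos'][:2]-C;th=np.degrees(np.arctan2(d[1],d[0]))
t=np.array([-np.sin(np.radians(th)),np.cos(np.radians(th))]);Ft=o['force'][:2]@t;Fr=o['force'][:2]@d/np.hypot(*d)
last=json.load(open('last.json')) if os.path.exists('last.json') else None
json.dump(th,open('last.json','w'))
dth=0 if last is None else (th-last+180)%360-180
print('t %.2f th %.1f dth %.1f r %.4f Ft %.1f Fr %.1f w %.4f'%(o['time'],th,dth,np.hypot(*d),Ft,Fr,o['width']))
if last is not None and (abs(dth)<float(sys.argv[1]) or abs(Ft)>25): print('STALL');sys.exit(1)
E
cat > inc.py <<'E'
import sys
from h import *
C=np.array([.5952,-.1184])
o=readout.get_obs();d=o['tcp_pos'][:2]-C;th=np.arctan2(d[1],d[0]);s=np.radians(float(sys.argv[1]))
print('r',np.hypot(*d))
f=lambda a:C+.05*np.array([np.cos(a),np.sin(a)])
for i in range(int(sys.argv[2])): print(((f(th+s*(i+1))-f(th+s*i))*100).round(2),end=' ')
E
rm -f last.json; python3 chk.py 4; python3 inc.py -8 12
```

```text
t 7.05 th 71.9 dth 0.0 r 0.0502 Ft 4.7 Fr -8.7 w 0.0217
r 0.05024281441505143
[ 0.65 -0.26] [ 0.6  -0.35] [ 0.55 -0.43] [ 0.48 -0.5 ] [ 0.41 -0.56] [ 0.33 -0.62] [ 0.24 -0.66] [ 0.14 -0.68] [ 0.05 -0.7 ] [-0.05 -0.7 ] [-0.15 -0.68] [-0.24 -0.66]
```

```bash

python3 -m creep '[{"grip":1.5,"tx":0.65,"ty":-0.26,"tz":0,"rx":0,"ry":0,"rz":0}]' 30 >/dev/null; python3 chk.py 3 &&
python3 -m creep '[{"grip":1.5,"tx":0.60,"ty":-0.35,"tz":0,"rx":0,"ry":0,"rz":0}]' 30 >/dev/null && python3 chk.py 3 &&
python3 -m creep '[{"grip":1.5,"tx":0.55,"ty":-0.43,"tz":0,"rx":0,"ry":0,"rz":0}]' 30 >/dev/null && python3 chk.py 3 &&
python3 -m creep '[{"grip":1.5,"tx":0.48,"ty":-0.5,"tz":0,"rx":0,"ry":0,"rz":0}]' 30 >/dev/null && python3 chk.py 3
python3 inc.py -8 12
```

```text
t 7.17 th 63.6 dth -8.4 r 0.0503 Ft 4.7 Fr -6.4 w 0.0221
t 7.30 th 55.7 dth -7.8 r 0.0504 Ft 4.2 Fr -5.2 w 0.0223
t 7.42 th 48.0 dth -7.7 r 0.0505 Ft 5.0 Fr -5.8 w 0.0223
t 7.55 th 40.6 dth -7.5 r 0.0506 Ft 3.8 Fr -5.9 w 0.0223
r 0.05056001935529741
[ 0.42 -0.56] [ 0.33 -0.61] [ 0.25 -0.65] [ 0.15 -0.68] [ 0.06 -0.7 ] [-0.04 -0.7 ] [-0.14 -0.68] [-0.23 -0.66] [-0.32 -0.62] [-0.4  -0.57] [-0.48 -0.51] [-0.55 -0.43]
```

```bash

python3 -m creep '[{"grip":1.5,"tx":0.40,"ty":-0.57,"tz":0,"rx":0,"ry":0,"rz":0}]' 30 >/dev/null; python3 chk.py 3 &&
python3 -m creep '[{"grip":1.5,"tx":0.31,"ty":-0.62,"tz":0,"rx":0,"ry":0,"rz":0}]' 30 >/dev/null && python3 chk.py 3 &&
python3 -m creep '[{"grip":1.5,"tx":0.23,"ty":-0.66,"tz":0,"rx":0,"ry":0,"rz":0}]' 30 >/dev/null && python3 chk.py 3 &&
python3 -m creep '[{"grip":1.5,"tx":0.14,"ty":-0.69,"tz":0,"rx":0,"ry":0,"rz":0}]' 30 >/dev/null && python3 chk.py 3 &&
python3 -m creep '[{"grip":1.5,"tx":0.06,"ty":-0.7,"tz":0,"rx":0,"ry":0,"rz":0}]' 30 >/dev/null && python3 chk.py 3 &&
python3 -m creep '[{"grip":1.5,"tx":-0.04,"ty":-0.7,"tz":0,"rx":0,"ry":0,"rz":0}]' 30 >/dev/null && python3 chk.py 3 &&
python3 -m creep '[{"grip":1.5,"tx":-0.14,"ty":-0.68,"tz":0,"rx":0,"ry":0,"rz":0}]' 30 >/dev/null && python3 chk.py 3 &&
python3 -m creep '[{"grip":1.5,"tx":-0.23,"ty":-0.66,"tz":0,"rx":0,"ry":0,"rz":0}]' 30 >/dev/null && python3 chk.py 3 &&
python3 -m creep '[{"grip":1.5,"tx":-0.32,"ty":-0.62,"tz":0,"rx":0,"ry":0,"rz":0}]' 30 >/dev/null && python3 chk.py 3
python3 inc.py -8 20
```

```text
t 7.67 th 33.3 dth -7.3 r 0.0506 Ft 4.1 Fr -5.4 w 0.0222
t 7.80 th 26.2 dth -7.1 r 0.0507 Ft 4.2 Fr -4.1 w 0.0217
t 7.92 th 19.2 dth -6.9 r 0.0507 Ft 3.9 Fr -5.0 w 0.0221
t 8.05 th 12.4 dth -6.8 r 0.0507 Ft 4.2 Fr -3.8 w 0.0221
t 8.18 th 5.7 dth -6.7 r 0.0508 Ft 4.0 Fr -3.2 w 0.0221
t 8.30 th -1.0 dth -6.7 r 0.0507 Ft 4.6 Fr -1.5 w 0.0223
t 8.43 th -8.1 dth -7.1 r 0.0507 Ft 4.2 Fr 1.0 w 0.0222
t 8.55 th -15.8 dth -7.7 r 0.0506 Ft 5.0 Fr 2.9 w 0.0219
t 8.68 th -23.6 dth -7.8 r 0.0506 Ft 3.6 Fr 2.6 w 0.0224
r 0.05056100230655409
[-0.32 -0.62] [-0.41 -0.57] [-0.48 -0.51] [-0.55 -0.43] [-0.6  -0.35] [-0.64 -0.27] [-0.68 -0.17] [-0.69 -0.08] [-0.7   0.02] [-0.69  0.12] [-0.66  0.21] [-0.63  0.3 ] [-0.58  0.39] [-0.52  0.46] [-0.45  0.53] [-0.37  0.59] [-0.29  0.64] [-0.2   0.67] [-0.1   0.69] [-0.   0.7]
```

```bash

python3 -m creep '[{"grip":1.5,"tx":-0.34,"ty":-0.62,"tz":0,"rx":0,"ry":0,"rz":0}]' 30 >/dev/null; python3 chk.py 3 &&
python3 -m creep '[{"grip":1.5,"tx":-0.43,"ty":-0.57,"tz":0,"rx":0,"ry":0,"rz":0}]' 30 >/dev/null && python3 chk.py 3 &&
python3 -m creep '[{"grip":1.5,"tx":-0.5,"ty":-0.5,"tz":0,"rx":0,"ry":0,"rz":0}]' 30 >/dev/null && python3 chk.py 3 &&
python3 -m creep '[{"grip":1.5,"tx":-0.56,"ty":-0.43,"tz":0,"rx":0,"ry":0,"rz":0}]' 30 >/dev/null && python3 chk.py 3 &&
python3 -m creep '[{"grip":1.5,"tx":-0.61,"ty":-0.34,"tz":0,"rx":0,"ry":0,"rz":0}]' 30 >/dev/null && python3 chk.py 3 &&
python3 -m creep '[{"grip":1.5,"tx":-0.65,"ty":-0.26,"tz":0,"rx":0,"ry":0,"rz":0}]' 30 >/dev/null && python3 chk.py 3 &&
python3 -m creep '[{"grip":1.5,"tx":-0.69,"ty":-0.16,"tz":0,"rx":0,"ry":0,"rz":0}]' 30 >/dev/null && python3 chk.py 3 &&
python3 -m creep '[{"grip":1.5,"tx":-0.7,"ty":-0.07,"tz":0,"rx":0,"ry":0,"rz":0}]' 30 >/dev/null && python3 chk.py 3 &&
python3 -m creep '[{"grip":1.5,"tx":-0.7,"ty":0.03,"tz":0,"rx":0,"ry":0,"rz":0}]' 30 >/dev/null && python3 chk.py 3 &&
python3 -m creep '[{"grip":1.5,"tx":-0.69,"ty":0.13,"tz":0,"rx":0,"ry":0,"rz":0}]' 30 >/dev/null && python3 chk.py 3 
python3 inc.py -8 20
```

```text
t 8.80 th -27.8 dth -4.2 r 0.0506 Ft 32.5 Fr 1.6 w 0.0222
STALL
r 0.050555594441675365
[-0.37 -0.59] [-0.45 -0.54] [-0.52 -0.47] [-0.58 -0.39] [-0.63 -0.31] [-0.66 -0.22] [-0.69 -0.12] [-0.7  -0.03] [-0.69  0.07] [-0.68  0.17] [-0.65  0.26] [-0.61  0.35] [-0.55  0.43] [-0.49  0.5 ] [-0.41  0.56] [-0.33  0.61] [-0.24  0.65] [-0.15  0.68] [-0.05  0.7 ] [0.05 0.7 ]
```

```bash

python3 -m creep '[{"grip":1.5,"tx":-0.16,"ty":-0.3,"tz":0,"rx":0,"ry":0,"rz":0},{"grip":1.5,"tx":-0.16,"ty":-0.3,"tz":0,"rx":0,"ry":0,"rz":0},{"grip":1.5,"tx":-0.16,"ty":-0.3,"tz":0,"rx":0,"ry":0,"rz":0}]' 30; python3 chk.py 3
python3 - <<'E'
from h import *
a=snap('top');b=snap('scene')
A=cv2.resize(a['color'][140:260,230:350],None,fx=3,fy=3);B=cv2.resize(b['color'][120:270,130:280],None,fx=2.4,fy=2.4)
cv2.imwrite('pics/z4.png',np.hstack([A,B])[:,:,::-1])
E
```

```text
time: 9.18
tcp_pos: [0.64, -0.1418, 0.1956]
ee_rot: [1.939, 1.55, 1.541]
force: [9.7, 15.2, -3.0]
width: 0.0222
t 9.18 th -27.6 dth 0.3 r 0.0505 Ft 18.0 Fr 1.6 w 0.0222
STALL
```

View pics/z4.png

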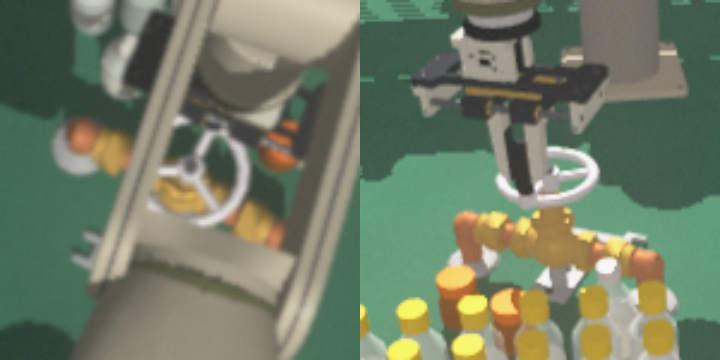

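Firm stop: two pushes, up to 32 N, both held at −27.6°, and the wheel and tool are clear of everything else in the pictures. The valve is closed after about 318° of travel. Now I back off 720° to the same tool position.

```bash
sed -i 's/C=np.array.*/C=np.array([.5955,-.1184]);/' r.py;sed -i 's/C=np.array.*/C=np.array([.5955,-.1184])/' chk.py inc.py; sed -i 's/r=.050)/r=.0503)/' r.py; python3 r.py 18 5
```

```text
t 9.28 p [ 0.64   -0.1418  0.1956] th -27.7 r 0.0503 F [10.1 14.6 -2.5] T [ 1.88 -1.66 -0.05] w 0.0221
[0.51 1.49] [0.52 3.06] [0.06 4.57] [-0.85  5.85] [-2.11  6.79] z -0.01
```

```bash
python3 -m creep '[{"grip":1.5,"tx":0.51,"ty":1.49,"tz":0,"rx":0,"ry":0,"rz":0},{"grip":1.5,"tx":0.52,"ty":3.06,"tz":0,"rx":0,"ry":0,"rz":0},{"grip":1.5,"tx":0.06,"ty":4.57,"tz":0,"rx":0,"ry":0,"rz":0},{"grip":1.5,"tx":-0.85,"ty":5.85,"tz":0,"rx":0,"ry":0,"rz":0},{"grip":1.5,"tx":-2.11,"ty":6.79,"tz":0,"rx":0,"ry":0,"rz":0}]' 30
python3 r.py 18 5
```

```text
time: 9.9
tcp_pos: [0.6192, -0.0744, 0.1956]
ee_rot: [1.874, 1.552, 1.476]
force: [2.1, -7.2, 0.2]
width: 0.0221
t 9.9 p [ 0.6192 -0.0744  0.1956] th 61.7 r 0.05 F [ 2.1 -7.2  0.2] T [-2.1  -0.06 -0.  ] w 0.0221
[-1.47  0.55] [-3.04  0.59] [-4.55  0.13] [-5.84 -0.76] [-6.8  -2.01] z -0.01
```

```bash
python3 -m creep '[{"grip":1.5,"tx":-1.47,"ty":0.55,"tz":0,"rx":0,"ry":0,"rz":0},{"grip":1.5,"tx":-3.04,"ty":0.57,"tz":0,"rx":0,"ry":0,"rz":0},{"grip":1.5,"tx":-4.55,"ty":0.12,"tz":0,"rx":0,"ry":0,"rz":0},{"grip":1.5,"tx":-5.83,"ty":-0.77,"tz":0,"rx":0,"ry":0,"rz":0},{"grip":1.5,"tx":-6.8,"ty":-2.01,"tz":0,"rx":0,"ry":0,"rz":0}]' 30
python3 r.py 18 5
```

```text
time: 10.52
tcp_pos: [0.5516, -0.0944, 0.1956]
ee_rot: [1.758, 1.552, 1.36]
force: [12.9, -0.9, -6.5]
width: 0.0226
t 10.53 p [ 0.5516 -0.0944  0.1956] th 151.4 r 0.05 F [12.9 -0.9 -6.5] T [-0.94 -1.91 -0.08] w 0.0226
[-0.55 -1.47] [-0.6  -3.04] [-0.15 -4.55] [ 0.74 -5.85] [ 1.98 -6.81] z -0.01
```

```bash
python3 -m creep '[{"grip":1.5,"tx":-0.48,"ty":-1.47,"tz":0,"rx":0,"ry":0,"rz":0},{"grip":1.5,"tx":-0.53,"ty":-3.02,"tz":0,"rx":0,"ry":0,"rz":0},{"grip":1.5,"tx":-0.09,"ty":-4.53,"tz":0,"rx":0,"ry":0,"rz":0},{"grip":1.5,"tx":0.78,"ty":-5.82,"tz":0,"rx":0,"ry":0,"rz":0},{"grip":1.5,"tx":2,"ty":-6.78,"tz":0,"rx":0,"ry":0,"rz":0}]' 30
python3 r.py 18 5
```

```text
time: 11.15
tcp_pos: [0.5709, -0.1623, 0.1955]
ee_rot: [1.878, 1.552, 1.48]
force: [-1.4, 7.8, 1.7]
width: 0.0224
t 11.15 p [ 0.5709 -0.1623  0.1955] th -119.3 r 0.0503 F [-1.4  7.8  1.7] T [ 0.7   0.38 -0.  ] w 0.0224
[ 1.48 -0.54] [ 3.05 -0.61] [ 4.56 -0.18] [5.87 0.69] [6.85 1.93] z -0.0
```

```bash
python3 -m creep '[{"grip":1.5,"tx":1.48,"ty":-0.51,"tz":0,"rx":0,"ry":0,"rz":0},{"grip":1.5,"tx":3.04,"ty":-0.58,"tz":0,"rx":0,"ry":0,"rz":0},{"grip":1.5,"tx":4.54,"ty":-0.16,"tz":0,"rx":0,"ry":0,"rz":0},{"grip":1.5,"tx":5.84,"ty":0.7,"tz":0,"rx":0,"ry":0,"rz":0},{"grip":1.5,"tx":6.82,"ty":1.93,"tz":0,"rx":0,"ry":0,"rz":0}]' 30
python3 r.py 18 5
```

```text
time: 11.78
tcp_pos: [0.6388, -0.1443, 0.1955]
ee_rot: [1.963, 1.554, 1.563]
force: [-6.5, -2.5, 3.7]
width: 0.0224
t 11.78 p [ 0.6388 -0.1443  0.1955] th -30.9 r 0.0504 F [-6.5 -2.5  3.7] T [-1.04  1.4  -0.  ] w 0.0224
[0.58 1.47] [0.68 3.04] [0.3  4.56] [-0.54  5.9 ] [-1.74  6.91] z -0.0
```

```bash
python3 -m creep '[{"grip":1.5,"tx":0.56,"ty":1.47,"tz":0,"rx":0,"ry":0,"rz":0},{"grip":1.5,"tx":0.66,"ty":3.04,"tz":0,"rx":0,"ry":0,"rz":0},{"grip":1.5,"tx":0.29,"ty":4.55,"tz":0,"rx":0,"ry":0,"rz":0},{"grip":1.5,"tx":-0.54,"ty":5.88,"tz":0,"rx":0,"ry":0,"rz":0},{"grip":1.5,"tx":-1.74,"ty":6.88,"tz":0,"rx":0,"ry":0,"rz":0}]' 30
python3 r.py 18 5
```

```text
time: 12.4
tcp_pos: [0.6218, -0.0758, 0.1956]
ee_rot: [1.865, 1.556, 1.465]
force: [1.5, -6.9, -0.9]
width: 0.0221
t 12.4 p [ 0.6218 -0.0758  0.1956] th 58.3 r 0.05 F [ 1.5 -6.9 -0.9] T [-1.98 -0.07  0.02] w 0.0221
[-1.44  0.63] [-3.01  0.76] [-4.54  0.4 ] [-5.88 -0.42] [-6.91 -1.62] z -0.01
```

```bash
python3 -m creep '[{"grip":1.5,"tx":-1.44,"ty":0.62,"tz":0,"rx":0,"ry":0,"rz":0},{"grip":1.5,"tx":-3.01,"ty":0.73,"tz":0,"rx":0,"ry":0,"rz":0},{"grip":1.5,"tx":-4.52,"ty":0.38,"tz":0,"rx":0,"ry":0,"rz":0},{"grip":1.5,"tx":-5.85,"ty":-0.43,"tz":0,"rx":0,"ry":0,"rz":0},{"grip":1.5,"tx":-6.86,"ty":-1.62,"tz":0,"rx":0,"ry":0,"rz":0}]' 30
python3 r.py 18 5
```

```text
time: 13.02
tcp_pos: [0.5534, -0.0915, 0.1956]
ee_rot: [1.754, 1.555, 1.355]
force: [9.7, -1.3, -5.9]
width: 0.0225
t 13.03 p [ 0.5534 -0.0915  0.1956] th 147.4 r 0.0499 F [ 9.7 -1.3 -5.9] T [-0.69 -1.49  0.  ] w 0.0225
[-0.66 -1.42] [-0.82 -2.99] [-0.48 -4.52] [ 0.32 -5.88] [ 1.5  -6.93] z -0.01
```

```bash
python3 -m creep '[{"grip":1.5,"tx":-0.6,"ty":-1.42,"tz":0,"rx":0,"ry":0,"rz":0},{"grip":1.5,"tx":-0.75,"ty":-2.98,"tz":0,"rx":0,"ry":0,"rz":0},{"grip":1.5,"tx":-0.42,"ty":-4.5,"tz":0,"rx":0,"ry":0,"rz":0},{"grip":1.5,"tx":0.36,"ty":-5.85,"tz":0,"rx":0,"ry":0,"rz":0},{"grip":1.5,"tx":1.52,"ty":-6.9,"tz":0,"rx":0,"ry":0,"rz":0}]' 30
python3 r.py 15 5
```

```text
time: 13.65
tcp_pos: [0.568, -0.1605, 0.1955]
ee_rot: [1.891, 1.554, 1.491]
force: [-0.0, 8.0, 2.1]
width: 0.0219
t 13.65 p [ 0.568  -0.1605  0.1955] th -123.2 r 0.0503 F [-0.   8.   2.1] T [0.74 0.32 0.06] w 0.0219
[ 1.18 -0.57] [ 2.47 -0.82] [ 3.78 -0.72] [ 5.02 -0.28] [6.1  0.46] z -0.0
```

```bash
python3 -m creep '[{"grip":1.5,"tx":1.18,"ty":-0.54,"tz":0,"rx":0,"ry":0,"rz":0},{"grip":1.5,"tx":2.46,"ty":-0.79,"tz":0,"rx":0,"ry":0,"rz":0},{"grip":1.5,"tx":3.77,"ty":-0.7,"tz":0,"rx":0,"ry":0,"rz":0},{"grip":1.5,"tx":5,"ty":-0.26,"tz":0,"rx":0,"ry":0,"rz":0},{"grip":1.5,"tx":6.07,"ty":0.47,"tz":0,"rx":0,"ry":0,"rz":0}]' 30
python3 r.py 5 4;python3 - <<'E'
from h import *
a=snap('top');b=snap('scene')
A=cv2.resize(a['color'][140:260,230:350],None,fx=3,fy=3);B=cv2.resize(b['color'][120:270,130:280],None,fx=2.4,fy=2.4)
cv2.imwrite('pics/z5.png',np.hstack([A,B])[:,:,::-1])
E
```

```text
time: 14.28
tcp_pos: [0.6289, -0.1562, 0.1955]
ee_rot: [1.937, 1.555, 1.537]
force: [-5.7, -0.7, 3.0]
width: 0.0222
t 14.28 p [ 0.6289 -0.1562  0.1955] th -48.6 r 0.0504 F [-5.7 -0.7  3. ] T [-0.69  1.26 -0.02] w 0.0222
[0.31 0.31] [0.6  0.64] [0.85 1.  ] [1.08 1.38] z -0.0
```

View pics/z5.png

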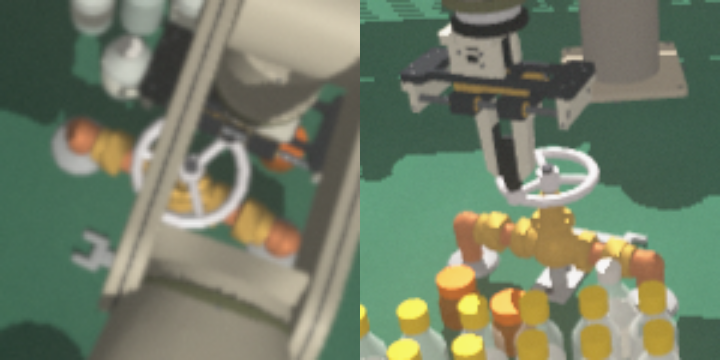

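```bash
python3 -m creep '[{"grip":1.5,"tx":0.3,"ty":0.31,"tz":0,"rx":0,"ry":0,"rz":0},{"grip":1.5,"tx":0.59,"ty":0.64,"tz":0,"rx":0,"ry":0,"rz":0},{"grip":1.5,"tx":0.85,"ty":1,"tz":0,"rx":0,"ry":0,"rz":0},{"grip":1.5,"tx":0.85,"ty":1,"tz":0,"rx":0,"ry":0,"rz":0}]' 30
python3 r.py 2 4
```

```text
time: 14.88
tcp_pos: [0.6386, -0.1444, 0.1956]
ee_rot: [1.806, 1.554, 1.408]
force: [-2.6, -0.5, 1.1]
width: 0.0222
t 14.88 p [ 0.6386 -0.1444  0.1956] th -31.1 r 0.0503 F [-2.6 -0.5  1.1] T [-0.7   0.63 -0.01] w 0.0222
[0.08 0.15] [0.17 0.31] [0.24 0.47] [0.32 0.63] z -0.01
```

```bash
python3 -m creep '[{"grip":1.5,"tx":0.07,"ty":0.11,"tz":0,"rx":0,"ry":0,"rz":0},{"grip":1.5,"tx":0.13,"ty":0.23,"tz":0,"rx":0,"ry":0,"rz":0},{"grip":1.5,"tx":0.13,"ty":0.23,"tz":0,"rx":0,"ry":0,"rz":0}]' 30
python3 r.py 1 2;python3 - <<'E'
from h import *
a=snap('top');b=snap('scene')
A=cv2.resize(a['color'][140:260,230:350],None,fx=3,fy=3);B=cv2.resize(b['color'][120:270,130:280],None,fx=2.4,fy=2.4)
z=np.hstack([A,B])[:,:,::-1];cv2.imwrite('pics/z6.png',z)
o=cv2.imread('pics/z4.png');d=cv2.absdiff(o,np.ascontiguousarray(z));
cv2.imwrite('pics/d6.png',np.clip(d.astype(int)*3,0,255).astype(np.uint8))
E
```

```text
time: 15.25
tcp_pos: [0.6399, -0.1421, 0.1956]
ee_rot: [1.802, 1.554, 1.403]
force: [-3.6, -1.0, 0.5]
width: 0.0218
t 15.25 p [ 0.6399 -0.1421  0.1956] th -28.1 r 0.0504 F [-3.6 -1.   0.5] T [-1.02  0.69 -0.  ] w 0.0218
[0.04 0.08] [0.08 0.16] z -0.01
```

View pics/z6.png

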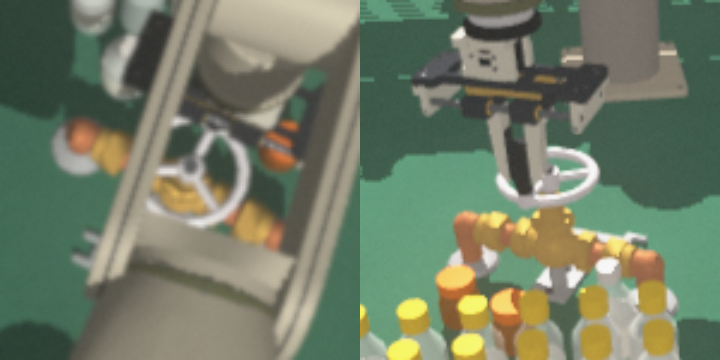

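View pics/d6.png

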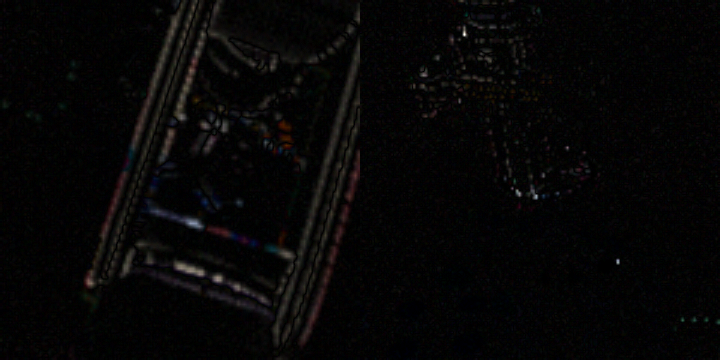

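```bash
python3 -m creep '[{"grip":1.5,"tx":0.02,"ty":0.05,"tz":0,"rx":0,"ry":0,"rz":0},{"grip":1.5,"tx":0.02,"ty":0.05,"tz":0,"rx":0,"ry":0,"rz":0},{"grip":1.5,"tx":0.02,"ty":0.05,"tz":0,"rx":0,"ry":0,"rz":0}]' 30
python3 r.py 1 1;python3 - <<'E'
from h import *
a=snap('top');b=snap('scene')
A=cv2.resize(a['color'][140:260,230:350],None,fx=3,fy=3);B=cv2.resize(b['color'][120:270,130:280],None,fx=2.4,fy=2.4)
z=np.ascontiguousarray(np.hstack([A,B])[:,:,::-1]);cv2.imwrite('pics/z7.png',z)
# spoke patch shift vs the stop picture (zoom 3)
for f in('z6','z7','z5'):
    r=lambda n:cv2.cvtColor(cv2.imread('pics/%s.png'%n),6).astype(np.float32)
    for nm,(x,y,w,h) in dict(spokeLow=(192,172,32,40),static_pipe=(225,200,60,40)).items():
        print(f,nm,cv2.phaseCorrelate(r('z4')[y:y+h,x:x+w].copy(),r(f)[y:y+h,x:x+w].copy(),cv2.createHanningWindow((w,h),5)))
E
```

```text
time: 15.72
tcp_pos: [0.6401, -0.1417, 0.1956]
ee_rot: [1.803, 1.554, 1.405]
force: [-2.7, -2.9, 1.3]
width: 0.0222
t 15.72 p [ 0.6401 -0.1417  0.1956] th -27.6 r 0.0503 F [-2.7 -2.9  1.3] T [-1.19  0.8   0.02] w 0.0222
[0.04 0.08] z -0.01
z6 spokeLow ((0.13950770179298821, -0.22823156183281768), 0.8368945457041264)
z6 static_pipe ((-0.013068620579073098, 0.11054784114416094), 0.8360369185606639)
z7 spokeLow ((0.09908647873600351, -0.07272960049086663), 0.9459660053253174)
z7 static_pipe ((0.1731776166352894, 0.017321587359102608), 0.8870103329420089)
z5 spokeLow ((-0.05226429833001944, 0.15442264009207207), 0.7635788090527058)
z5 static_pipe ((-0.01776093031632442, -0.21599526868232388), 0.8714101926485698)
```

```bash
python3 -m creep '[{"grip":1.5,"tx":0,"ty":0,"tz":0,"rx":0,"ry":0,"rz":0},{"grip":1.5,"tx":0,"ty":0,"tz":0,"rx":0,"ry":0,"rz":0}]' 30
python3 r.py 1 1;python3 - <<'E'
from h import *
b=snap('scene','final.png')
for n in['reagent_mid','jar0_mid','jar1_mid','tape_mid','beaker_mid','amber_mid']:
    c=nets.tip_of('scene',n);print(n,[(np.round(x['location']),round(x['conf'],2)) for x in c][:1])
from cell import job_done
print(job_done())
E
```

```text
time: 16.08
tcp_pos: [0.6401, -0.1417, 0.1956]
ee_rot: [1.8, 1.554, 1.402]
force: [-2.8, -2.6, 0.5]
width: 0.022
t 16.07 p [ 0.6401 -0.1417  0.1956] th -27.6 r 0.0503 F [-2.8 -2.6  0.5] T [-1.16  0.74  0.06] w 0.022
[0.04 0.08] z -0.01
reagent_mid [(array([233., 252.]), 0.77)]
jar0_mid [(array([ 94., 235.]), 0.73)]
jar1_mid [(array([170., 244.]), 0.87)]
tape_mid [(array([370., 194.]), 0.7)]
beaker_mid [(array([400., 207.]), 0.95)]
amber_mid [(array([ 94., 233.]), 0.68)]
the job is handed in; nothing more can be done
None
```

The valve is set and the job is handed in at about 16 s. I closed it fully against its stop, backed it off two full turns, and the gripper is still holding the crank handle.

- **Closing:** I wound the handle clockwise about 318°, until it stopped dead. Two pushes against the stop, up to 32 N, both held at −27.6° to −27.8°.
- **Backing off:** I went back two full turns counter-clockwise, creeping up to the end from below. The tool finished at −27.6°, within about 0.2 mm of where it stood at the stop. A wheel spoke in the top view also lines up with the picture taken at the stop, to well under a pixel. I estimate the error at under 1°.
- **Final hold:** The gripper is set to 30 N with the fingers at 22 mm, and the force on the wrist is only about 4 N.
- **Other things on the bench:** The reagent bottle, `jar1`, the tape, beaker and amber bottle were found within about 3 pixels of their first positions.
- **Checks that failed or were not made:** The final search for `jar0` returned the amber bottle's position instead, so it gave no check on that jar. I also did not run a final position check on the spanner. The fingers stayed above 0.18 m near the valve, well above both, and both were in place in the later pictures.

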